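# Draw the setting plate from under a loaded chuck

## Robot

A 6-joint arm with a two-finger parallel gripper is mounted at the origin on the work surface. World frame = base frame: x ahead of the robot, y to its left, z up, the work surface at z = 0. Lengths are in m, angles in degrees, forces in N, time in s.
With the tool pointing down it reaches from about 0.3 to 0.825 m from the base axis. Payload 5.4 kg.
Tool frame: the origin (TCP) lies between the finger pads; the fingertips stand 25 mm ahead of it and the grasp point (between the pads) lies 6 mm ahead of it; z points along the fingers, y is the line along which they close (so a half turn about z gives the same grasp; the last joint's range is limited). The gripper opens to 92 mm and grips with 3 to 60 N. Pads are 20 mm wide; open, the fingers measure 128 mm over their backs; the gripper's body (75 mm by 189 mm) begins 69 mm behind the grasp point.
Start: joints at [-75.35, 9.076, 91.501, -0, 79.423, -12.038], TCP at [0.258, -0.514, 0.24] pointing down, gripper open.
Joint ranges: [-166.64, 166.64], [-54.1, 131.32], [10.49, 154.53], [-73.88, 253.88], [9.74, 151.15], [-171.62, 171.62]. Speed limits (degrees/s): [147.25, 147.25, 180, 180, 180, 180].

## Interface

Orientations are given as [roll, pitch, yaw] about the fixed x, y, z axes, in that order (R = Rz(yaw) Ry(pitch) Rx(roll)).
In Python, from workcell import ctrl gives the robot as it stands.
- The arm moves only by the shell command python3 -m creep 'ROWS' [OPENING] [FORCE]. ROWS is JSON, one flat list of numbers, 6 for each row, row after row: the shift along the tool's x, y, z in units of 0.3 m (1.0 is 0.3 m), then the turn, a rotation vector about the tool's x, y, z in units of pi/2 rad (1.0 is pi/2 rad). A call has 1 to 10 rows; each row shifts and turns the commanded pose from where the row before left it, along the tool's axes as they then stand; what a row does not reach is not made up. A row lasts 1/8 s, in which the tool goes at most 62.5 mm and 10.7 degrees, less where a joint would pass 70% of its speed; a pose out of reach is approached as far as the arm can. A call with a number of a shift or a turn outside -1 to 1 is refused whole. A call with a gripper value outside its range is refused whole. OPENING is the opening, from -1 (shut) to 1 (fully open), set as the call begins (- or left out, the last holds). The fingers move at their own pace and stop on an object; FORCE is the grip in N (left out, the last holds). Time passes only in rows, so rows that do not move let the fingers close. It gives the time, the measured TCP pose, the force, the opening and the grip force at its end, in the units of the state.
- ctrl.state(): the state, without advancing time (a new reading comes with each control period).
- ctrl.get_image(name): name is "scene" or "side" or "wrist"; returns a dict with "img" (400x640x3 uint8, red, green, blue), "fx", "fy", "cx", "cy" (pixels), "R" (3x3) and "t" (3): a world point X has camera coordinates R X + t. Camera axes: x right, y down, z forward; pixel columns grow to the right and rows downward; lengths in m; the calibration is good to about 2 mm. The wrist camera is an equidistant fisheye: a pixel r from the principal point sees the ray r / f radians off the axis. A picture is of the moment at which its call begins. There is no depth.
- ctrl.finish_job(): hands the job in; it is judged then, once.
The state is a dict: "time_s": time; "qpos": joint angles; "qd": joint speeds; "joint_torque": joint torques, N m; "position": TCP position; "eef_rot": TCP orientation; "force": force on the tool from outside, world axes, zero at the start; "moment": the same for the moment, N m; "gripper_width": finger opening in m; "grasp_force": force on a finger pad.
Only numpy, scipy, OpenCV 4.12 (cv2) and the standard library are available. Lean on these libraries where they do the work, as an engineer would, in place of code of your own. Each camera call takes 0.05 s, during which the arm holds its last target. There are 200 camera calls.

## Task

The chuck that holds the white bottle is waiting to go down on its seat. Draw the orange setting plate straight out from under it by its upright tab, so that the chuck settles on the seat without being tipped, lifted or carried along, then lay the plate flat on the blue mat. Leave the other chuck, which holds no bottle, as it stands on its own plate.

Things in the scene. Friction and masses are not known exactly. Their poses are not given: they have to be found in the camera images.
- tab (a point): Centre of the grip tab of the plate to draw out: upright fin 36 long (x), 10 thick (y), 48 high (z), on an orange plastic strip 170 x 40 x 6 mm, 70 g. The strip's underside is 30 mm below this point; it reaches 150 mm to +x (under the chuck) and 20 mm to -x. Draw it level towards -x: 77 mm of it lies under the chuck, a 90 to 100 mm pull frees it, up to 12 N. z up.
- chuck: The load: loose steel three-jaw chuck, 84 mm diameter, jaws to 56 mm, holding a white bottle with blue cap, top at 122 mm, 0.65 kg. Origin: centre of underside, z up. It rests on the plate at z = 16 mm, and drops to z = 10 mm on its grey seat (130 x 130 x 10 mm) once the plate is out. Four pins 18 mm high on the seat stop it sliding; the strip passes between them with 6 mm each side.
- mat: Blue plastic mat, fixed, 240 (its x) by 160 (its y) by 4 mm thick, flat on the bench between the two chucks. Origin at the centre of its underside, z = 0.
- other_chuck: Bystander: a chuck of the same size with no bottle, on its own seat and an identical orange plate with an identical tab, on the other side of the mat. To be left alone. Origin at the centre of its underside, z = 16 mm.
There are look-alikes about, which are no part of the job. What is shaped like the part that bears tab but grey or red is not meant.

How it is judged:
By the outcome, as a careful person would: the job done as asked, in the order asked, and still so for the second after the job is handed in, with the robot touching nothing.
It also fails if it takes over 45 s, if anything falls off the work surface, if the arm or the gripper's body presses on something with over 40 N, if the wrist force passes 120 N, or if a joint passes its speed limit or range.

## Working session

There is one attempt and no reset: what is moved stays moved. The work goes in short steps, Python scripts to look and compute and a shell command to move; the robot and the scene stay as the last step left them, time stands still between calls to the robot, and variables do not carry over. Pictures are saved under pics/ and viewed, at most 10 in all, crops included, and the job is handed in when it is done.

```bash
ls; mkdir -p pics; python3 - <<'E'
from workcell import ctrl
import cv2,pickle
d={}
for n in("scene","side"):
    c=ctrl.get_image(n);d[n]=c
    cv2.imwrite(f"pics/{n}0.png",c["img"][:,:,::-1]); print(n,c["fx"],c["fy"],c["cx"],c["cy"],c["R"],c["t"])
pickle.dump(d,open("c0.pkl","wb"))
s=ctrl.state();print(s)
E
```

```text
pics
scene 456.7611725358607 456.7611725358607 327.2479884880173 202.18287030899742 [[ 0.48315724  0.87547235 -0.01035573]
 [ 0.6333002  -0.35762514 -0.68631997]
 [-0.60455763  0.32504218 -0.727226  ]] [-0.38586663 -0.22509496  1.89099601]
side 371.2932417807574 371.2932417807574 321.8357080361148 202.1949026686497 [[-0.87748344 -0.47955243  0.00723033]
 [-0.24998676  0.44445529 -0.86021283]
 [ 0.4093036  -0.75663001 -0.50988391]] [0.53583812 0.08783061 1.01538159]
{'time_s': 0.1, 'qpos': array([-7.53482601e+01,  9.11016629e+00,  9.15636697e+01, -1.56301798e-03,
        7.94237761e+01, -1.20374961e+01]), 'qd': array([ 0.04284699,  0.00506032, -0.09451485,  0.09468896, -0.01142185,
       -0.0401712 ]), 'joint_torque': array([-2.64933324e-04, -3.86500633e+01, -3.22961318e+01,  7.02940975e-02,
        3.38895118e-02, -5.07299239e-05]), 'position': array([ 0.25810377, -0.51323197,  0.23871756]), 'eef_rot': array([-1.79904214e+02, -1.88549653e-02,  2.66895085e+01]), 'force': array([ 0.41792255,  0.57452566, -0.25293942]), 'moment': array([ 0.021194  , -0.02355491, -0.031907  ]), 'grasp_force': 0.0, 'gripper_width': 0.0919972302190272}
```

View pics/scene0.png

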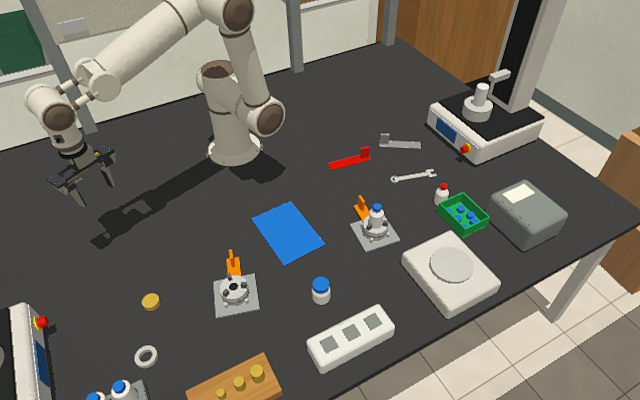

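View pics/side0.png

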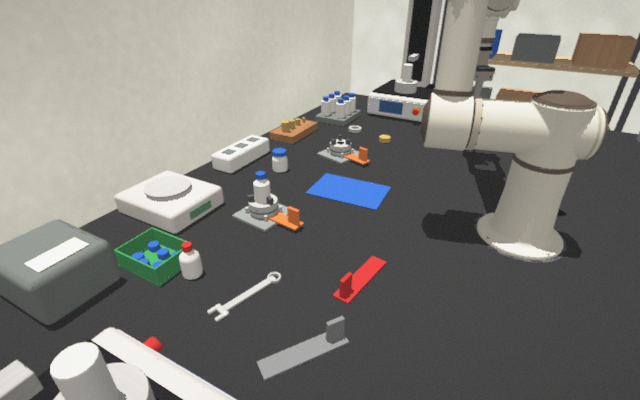

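Candidates for the tab, in scene pixels:
- Orange tab at (362,208), by the bottle chuck. This matches the description, so I choose it.
- Orange tab at (234,262), by the chuck with no bottle (bystander).
- Red one at (364,154) and grey one at (385,139), both look-alikes.

In the side view the chosen tab is at (293,215). I'll check it in a close crop.

```bash
python3 - <<'E'
import cv2,pickle,numpy as np
d=pickle.load(open("c0.pkl","rb"))
a=d["scene"]["img"][180:260,335:415];b=d["side"]["img"][165:245,228:308]
im=np.hstack([cv2.resize(q,(400,400),interpolation=cv2.INTER_CUBIC) for q in(a,b)])
cv2.imwrite("pics/crop0.png",im[:,:,::-1])
E
```

```text
(no output)
```

View pics/crop0.png

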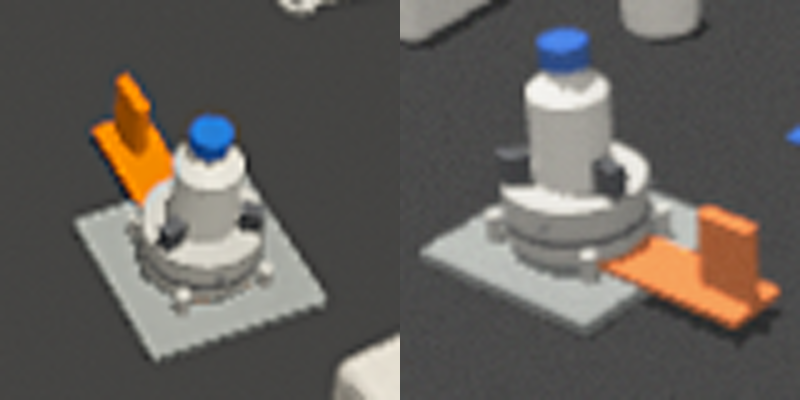

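The crop shows the chosen orange tab (scene about (361,203), side about (293,215)). Its strip runs under the chuck holding the white bottle with the blue cap. Next I fit the poses to the colour masks.

```bash
cat > fit.py <<'E'
import cv2,numpy as np
from scipy.optimize import minimize
def proj(c,X):
    p=np.asarray(X)@c["R"].T+c["t"]; return np.c_[c["fx"]*p[:,0]/p[:,2]+c["cx"],c["fy"]*p[:,1]/p[:,2]+c["cy"]]
def box(x0,x1,y0,y1,z0,z1): return np.array([[x,y,z] for x in(x0,x1) for y in(y0,y1) for z in(z0,z1)])
def place(B,p): 
    c,s=np.cos(p[2]),np.sin(p[2]); return B@np.array([[c,s,0],[-s,c,0],[0,0,1]])+[p[0],p[1],0]
def cyl(cx,r,z0,z1):
    a=np.linspace(0,2*np.pi,40); return np.vstack([np.c_[cx+r*np.cos(a),r*np.sin(a),0*a+z] for z in(z0,z1)])
S=4
def render(c,parts,occ,p,roi):
    u0,v0,u1,v1=roi; m=np.zeros(((v1-v0)*S,(u1-u0)*S),np.uint8)
    for L,val in((parts,1),(occ,0)):
        for B in L:
            q=(proj(c,place(B,p))-[u0,v0]+0.5)*S-0.5
            cv2.fillConvexPoly(m,cv2.convexHull(np.round(q*16).astype(np.int32)),val,shift=4)
    return cv2.resize(m.astype(np.float32),(u1-u0,v1-v0),interpolation=cv2.INTER_AREA)
def mask(c,roi,kind):
    u0,v0,u1,v1=roi; h=cv2.cvtColor(c["img"],cv2.COLOR_RGB2HSV)[v0:v1,u0:u1]
    lo,hi={"orange":((5,130,60),(20,255,255)),"blue":((100,130,60),(125,255,255))}[kind]
    return (cv2.inRange(h,lo,hi)>0).astype(np.float32)
def fit(views,parts,occ,p0,kind,local=False):
    M=[(c,r,mask(c,r,kind)) for c,r in views]
    f=lambda p:sum(np.abs(render(c,parts,occ,p,r)-m).sum()/m.sum() for c,r,m in M)
    best=None
    for dy in ((0,) if local else np.radians([0,-10,10])):
        s=minimize(f,np.array(p0)+[0,0,dy],method="Nelder-Mead",options=dict(initial_simplex=np.array(p0)+[0,0,dy]+np.array([[0,0,0],[.01,0,0],[0,.01,0],[0,0,.08]]),xatol=1e-5,fatol=1e-5))
        if best is None or s.fun<best.fun: best=s
    return best
def ground(c,u,v,z):
    d=c["R"].T@[(u-c["cx"])/c["fx"],(v-c["cy"])/c["fy"],1]; o=-c["R"].T@c["t"]; return o+d*(z-o[2])/d[2]
TAB=box(-.018,.018,-.005,.005,.016,.064)
STRIP=box(-.02,.15,-.02,.02,.010,.016)
OCC=[cyl(.115,.042,.016,.045),cyl(.115,.019,.045,.12)]
MAT=box(-.12,.12,-.08,.08,0,.004)
E
python3 - <<'E'
from fit import *; import pickle
d=pickle.load(open("c0.pkl","rb")); sc,si=d["scene"],d["side"]
a=ground(sc,361.5,203,.04); b=ground(si,293,214,.04); print("tab",a,b)
cc=ground(sc,376,233,.016); yaw=np.arctan2(*(cc-a)[1::-1]); print("yaw0",np.degrees(yaw))
rs=[(sc,(335,180,415,260)),(si,(228,165,310,245))]
for v in (rs,rs[:1],rs[1:]):
    s=fit(v,[STRIP,TAB],OCC,[a[0],a[1],yaw],"orange"); print("plate",s.x[:2],np.degrees(s.x[2]),s.fun)
m0=ground(sc,288,232,.004)
rm=[(sc,(240,190,335,270)),(si,(296,165,400,215))]
q=[ground(sc,u,v,.004) for u,v in((252,217),(290,203),(324,242),(286,263))];print(q, np.linalg.norm(np.diff(q,axis=0),axis=1))
e=q[2]-q[1]
for v in (rm,rm[:1],rm[1:]):
    s=fit(v,[MAT],[],[m0[0],m0[1],np.arctan2(e[1],e[0])],"blue"); print("mat",s.x[:2],np.degrees(s.x[2]),s.fun)
# other plate
o=ground(sc,234,258,.04);oc=ground(sc,234,292,.03);print("other",o,oc)
s=fit([(sc,(205,240,265,325)),(si,(315,130,375,170))],[STRIP,TAB],[cyl(.115,.042,.016,.05)],[o[0],o[1],np.arctan2(*(oc-o)[1::-1])],"orange");print("oplate",s.x[:2],np.degrees(s.x[2]),s.fun)
# reach check: seat corners
for u,v in((350.5,224.5),(366,251),(400,239.5)): print(ground(sc,u,v,.01))
E
```

```text
tab [0.55697045 0.27205871 0.04      ] [0.55618518 0.26571346 0.04      ]
yaw0 -8.300553618372662
plate [0.55227042 0.27198941] -8.573192361861627 0.20815405249595642
plate [0.5535857 0.2712267] -10.013925876329385 0.09304932504892349
plate [0.55176985 0.27273618] -8.102014580823697 0.0996621623635292
[array([ 0.39601106, -0.08292015,  0.004     ]), array([0.40081336, 0.06435032, 0.004     ]), array([0.62038595, 0.08590395, 0.004     ]), array([ 0.63592816, -0.06314067,  0.004     ])] [0.14734876 0.22062792 0.14985278]
mat [ 0.5115765  -0.00122183] 3.628205313489766 0.05173594132065773
mat [ 0.51238258 -0.00154082] 3.54403185163708 0.02036077342927456
mat [ 0.51088536 -0.00090678] 3.691365774652239 0.02758476883172989
other [ 0.56194449 -0.20808451  0.04      ] [ 0.67378106 -0.25248733  0.03      ]
oplate [ 0.5560246  -0.21430483] -18.864271994025955 0.2598995566368103
[0.60196484 0.20082524 0.01      ]
[0.72558838 0.18634061 0.01      ]
[0.74066261 0.31179913 0.01      ]
```

The fits hold against the given sizes. The tab is at about (0.552, 0.272), yaw −8.5°, with reach 0.616 m. The chuck and seat centre is at about (0.67, 0.256), and the mat is at (0.512, −0.001), yaw 3.6°. I move above the tab, then refine with the wrist camera.

```bash
python3 -m creep '[0,0,0,0,0,0.0975, 0,0,0,0,0,0.0975, 0,0,0,0,0,0.0975, 0,0,0,0,0,0.0975, 0.037,-0.17,0,0,0,0, 0.037,-0.17,0,0,0,0, 0.037,-0.17,0,0,0,0, 0.037,-0.17,0,0,0,0, 0.037,-0.17,0,0,0,0, 0.037,-0.17,0,0,0,0]' 1
python3 -m creep '[0.037,-0.17,0,0,0,0, 0.037,-0.17,0,0,0,0, 0.037,-0.17,0,0,0,0, 0.037,-0.17,0,0,0,0, 0.037,-0.17,0,0,0,0, 0.037,-0.17,0,0,0,0, 0.037,-0.17,0,0,0,0, 0.037,-0.17,0,0,0,0, 0.02,-0.09,0,0,0,0, 0,0,0,0,0,0]'
python3 - <<'E'
from workcell import ctrl
import cv2,pickle
d={}
for n in("scene","side","wrist"): d[n]=ctrl.get_image(n)
pickle.dump(d,open("c1.pkl","wb")); w=d["wrist"]
cv2.imwrite("pics/wrist1.png",w["img"][:,:,::-1]); print({k:w[k] for k in w if k!="img"}); s=ctrl.state();print(s["position"],s["eef_rot"])
E
```

```text
time_s: 1.35
position: [0.369, -0.219, 0.2393]
eef_rot: [-180.0, 0.0, -8.4]
force: [0.3, -0.8, -0.4]
gripper_width: 0.0917
grasp_force: 0.0
time_s: 2.6
position: [0.5261, 0.197, 0.2389]
eef_rot: [180.0, 0.1, -8.3]
force: [0.1, -0.6, 0.5]
gripper_width: 0.0918
grasp_force: 0.0
{'fx': 309.70691628693146, 'fy': 309.70691628693146, 'cx': 322.4097846187247, 'cy': 200.50614487697007, 'R': array([[-1.46520582e-01, -9.89207444e-01,  5.93649864e-04],
       [-9.59669291e-01,  1.42290924e-01,  2.42462667e-01],
       [-2.39930346e-01,  3.49560635e-02, -9.70160555e-01]]), 't': array([0.27001008, 0.44930539, 0.50863442])}
[0.52591185 0.19480072 0.23927273] [ 1.79962270e+02  4.31499347e-02 -8.44834903e+00]
```

View pics/wrist1.png

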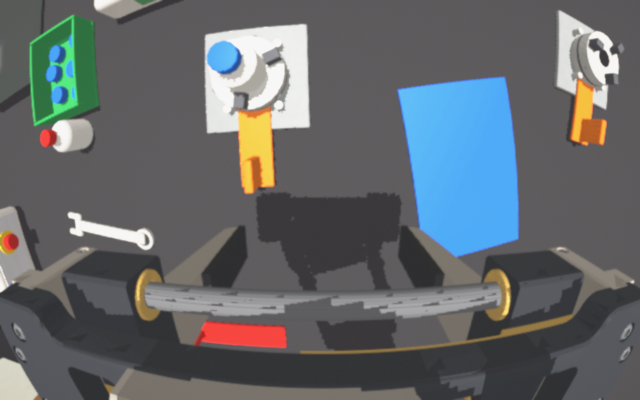

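The wrist view shows the target strip (about (257,150), tab at (250,175)), the bottle cap (224,57), the seat corners (206,35), (306,25), (309,128) and (207,132), and the mat on the right. I refit using all views.

```bash
cat >> fit.py <<'E'
_p=proj
def proj(c,X):
    if not c.get("fish"): return _p(c,X)
    p=np.asarray(X)@c["R"].T+c["t"]; n=np.hypot(p[:,0],p[:,1]); k=c["fx"]*np.arctan2(n,p[:,2])/n
    return np.c_[k*p[:,0]+c["cx"],k*p[:,1]+c["cy"]]
def wground(c,u,v,z):
    a=np.array([u-c["cx"],v-c["cy"]])/c["fx"]; r=np.hypot(*a); d=c["R"].T@np.r_[a/r*np.sin(r),np.cos(r)]; o=-c["R"].T@c["t"]; return o+d*(z-o[2])/d[2]
E
python3 - <<'E'
from fit import *; import pickle
d=pickle.load(open("c1.pkl","rb")); w=d["wrist"]; w["fish"]=1
q=[wground(w,u,v,.01) for u,v in((206,35),(306,25),(309,128),(207,132))]
print("seat c",np.mean(q,0)); 
for i in range(4):
    e=q[(i+1)%4]-q[i]; print(np.linalg.norm(e),np.degrees(np.arctan2(e[1],e[0])))
W=(w,(225,90,290,200))
for v in ([W],[W,(d["scene"],(335,180,415,260)),(d["side"],(228,165,310,245))]):
    s=fit(v,[STRIP,TAB],OCC,[.552,.272,np.radians(-8.5)],"orange"); print("plate",s.x[:2],np.degrees(s.x[2]),s.fun)
s=fit([(w,(390,70,530,262))],[MAT],[],[.5116,-.0012,.063],"blue");print("mat",s.x[:2],np.degrees(s.x[2]),s.fun)
E
```

```text
seat c [0.66359092 0.25749987 0.01      ]
0.12712267229897709 -96.96030957406715
0.12904181568671577 173.2415835364063
0.1288659654684857 81.96339611493808
0.12662675266295403 -7.5330896259796685
plate [0.55076625 0.27310968] -6.485653160861975 2.087679386138916
plate [0.55074584 0.27270983] -7.462586326393877 2.336366653442383
mat [ 0.51194587 -0.00390543] 4.110378659250471 0.0571688637137413
```

```bash
sed -i 's/(20,255,255)/(26,255,255)/' fit.py; python3 - <<'E'
from fit import *; import pickle
d=pickle.load(open("c1.pkl","rb")); w=d["wrist"]; w["fish"]=1
W=(w,(225,90,290,200))
for v in ([W],[W,(d["scene"],(335,180,415,260)),(d["side"],(228,165,310,245))],[(d["scene"],(335,180,415,260)),(d["side"],(228,165,310,245))]):
    s=fit(v,[STRIP,TAB],OCC,[.552,.272,np.radians(-8)],"orange"); print("plate",s.x[:2],np.degrees(s.x[2]),s.fun)
y=np.radians(-7.5); e=np.array([.552-.5259,.2725-.195])
print("tool dx,dy units",(e@[np.cos(y),np.sin(y)])/.3,(e@[np.sin(y),-np.cos(y)])/.3)
E
```

```text
plate [0.55079865 0.27313892] -6.342404682759203 0.05204417183995247
plate [0.55076827 0.27274634] -7.212353066192637 0.3027647137641907
plate [0.55165454 0.27210211] -8.379318718673684 0.2083333432674408
tool dx,dy units 0.052536436616008216 -0.26747903457804556
```

```bash
python3 -m creep '[0,0,0,0,0,-0.012, 0.0247,-0.134,0,0,0,0, 0.0247,-0.134,0,0,0,0, 0,0,0.13,0,0,0, 0,0,0.13,0,0,0, 0,0,0.13,0,0,0, 0,0,0,0,0,0, 0,0,0,0,0,0]'
python3 - <<'E'
from workcell import ctrl
from fit import *
import pickle
w=ctrl.get_image("wrist"); w["fish"]=1
cv2.imwrite("pics/wrist2.png",w["img"][:,:,::-1]); s=ctrl.state();print(s["position"],s["eef_rot"])
pickle.dump(w,open("c2.pkl","wb"))
print(proj(w,place(np.vstack([TAB,STRIP]),[.5508,.2728,np.radians(-7.3)])).round())
E
```

```text
time_s: 3.75
position: [0.5524, 0.2733, 0.1245]
eef_rot: [-179.9, -0.1, -7.4]
force: [-0.2, -0.0, 0.6]
gripper_width: 0.0919
grasp_force: 0.0
[0.55284361 0.27359502 0.12520411] [-179.91242138   -0.21415191   -7.35080594]
[[329. 227.]
 [331. 249.]
 [318. 228.]
 [317. 249.]
 [329. 187.]
 [331. 200.]
 [317. 187.]
 [316. 200.]
 [346. 227.]
 [346. 230.]
 [301. 227.]
 [300. 230.]
 [347.  32.]
 [348.  30.]
 [299.  32.]
 [299.  30.]]
```

View pics/wrist2.png

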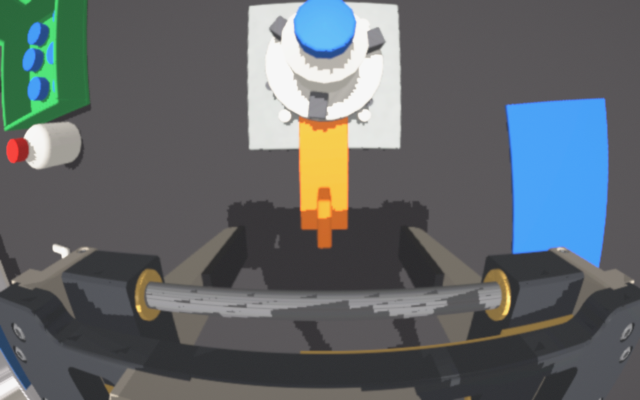

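The wrist view matches the prediction: tab top edge at about columns 318–331, strip edges at columns 299–348, parallel to the seat, and pins at (285,116) and (365,115) clear on both sides. I descend and grip.

```bash
python3 -m creep '[-0.006,0,0.086,0,0,0, 0,0,0.086,0,0,0, 0,0,0.084,0,0,0, 0,0,0,0,0,0, 0,0,0,0,0,0]'
python3 -m creep '[0,0,0,0,0,0, 0,0,0,0,0,0, 0,0,0,0,0,0, 0,0,0,0,0,0, 0,0,0,0,0,0, 0,0,0,0,0,0, 0,0,0,0,0,0, 0,0,0,0,0,0]' -1 30
```

```text
time_s: 4.42
position: [0.5511, 0.2742, 0.0482]
eef_rot: [-179.9, -0.2, -7.3]
force: [0.1, 0.1, -0.2]
gripper_width: 0.0919
grasp_force: 0.0
time_s: 5.42
position: [0.5494, 0.2737, 0.0458]
eef_rot: [180.0, 0.0, -7.3]
force: [1.2, -0.7, -0.7]
gripper_width: 0.0137
grasp_force: 0.0
```

```bash
python3 -m creep '[0,0,0,0,0,0, 0,0,0,0,0,0, 0,0,0,0,0,0, 0,0,0,0,0,0]' -1 30
```

```text
time_s: 5.92
position: [0.5494, 0.2737, 0.0458]
eef_rot: [180.0, 0.0, -7.3]
force: [-0.8, -0.3, 0.1]
gripper_width: 0.0099
grasp_force: 30.0
```

Gripped at 9.9 mm with 30 N. I pull gently along tool −x and watch the force.

```bash
python3 -m creep '[-0.01,0,0,0,0,0, -0.02,0,0,0,0,0, -0.02,0,0,0,0,0, -0.02,0,0,0,0,0]'
python3 - <<'E'
from workcell import ctrl
import cv2,numpy as np
from fit import proj
s=ctrl.state();print(s["position"],s["force"],s["moment"],s["gripper_width"])
E
```

```text
time_s: 6.42
position: [0.5294, 0.2763, 0.0458]
eef_rot: [-180.0, -0.1, -7.3]
force: [6.9, -0.5, -4.7]
gripper_width: 0.0098
grasp_force: 30.0
[0.52935464 0.27626741 0.04579314] [ 6.93938987 -0.51234027 -4.69703187] [-0.09389008 -0.43852525  0.03325501] 0.009818986180990301
```

```bash
cat > chk.py <<'E'
from workcell import ctrl
import cv2,pickle,numpy as np,sys
d0=pickle.load(open("c0.pkl","rb")); d={}
for n,(u0,v0,u1,v1) in dict(scene=(366,198,388,216),side=(250,165,275,183)).items():
    d[n]=ctrl.get_image(n)
    for c in (d0[n],d[n]):
        h=cv2.cvtColor(c["img"],cv2.COLOR_RGB2HSV)[v0:v1,u0:u1]; m=cv2.moments(cv2.inRange(h,(100,130,40),(125,255,255)),True)
        print(n,"cap",m["m10"]/m["m00"]+u0,m["m01"]/m["m00"]+v0,m["m00"])
a=d["scene"]["img"][180:260,325:415];b=d["side"]["img"][165:245,228:318]
cv2.imwrite(f"pics/{sys.argv[1]}.png",np.hstack([cv2.resize(q,(400,356),interpolation=cv2.INTER_CUBIC) for q in(a,b)])[:,:,::-1])
E
python3 chk.py pull1
```

```text
scene cap 376.81538461538463 206.83076923076922 65.0
scene cap 376.34328358208955 206.08955223880596 67.0
side cap 260.32 174.42666666666668 75.0
side cap 260.68 174.50666666666666 75.0
```

The cap moved under 1 px, about 2 mm of pin play, so the chuck is not being carried. I continue the pull.

```bash
python3 -m creep '[-0.02,0,0.002,0,0,0, -0.02,0,0,0,0,0, -0.02,0,0,0,0,0, -0.02,0,0,0,0,0, -0.02,0,0,0,0,0]'
python3 chk.py pull2
```

```text
time_s: 7.15
position: [0.501, 0.2801, 0.0458]
eef_rot: [-179.9, -0.3, -7.3]
force: [8.9, -0.7, -4.6]
gripper_width: 0.0099
grasp_force: 30.0
scene cap 376.81538461538463 206.83076923076922 65.0
scene cap 377.12307692307695 207.92307692307693 65.0
side cap 260.32 174.42666666666668 75.0
side cap 257.5072463768116 174.15942028985506 69.0
```

```bash
python3 -m creep '[-0.025,0,0,0,0,0, -0.03,0,0,0,0,0, -0.03,0,0,0,0,0, -0.03,0,0,0,0,0, -0.03,0,0,0,0,0, -0.03,0,0,0,0,0, -0.03,0,0,0,0,0, -0.015,0,0,0,0,0, 0,0,0,0,0,0]'
python3 chk.py pull3
```

```text
time_s: 8.38
position: [0.4325, 0.2886, 0.0447]
eef_rot: [180.0, 0.1, -7.3]
force: [0.7, 0.8, -0.7]
gripper_width: 0.0098
grasp_force: 30.0
scene cap 376.81538461538463 206.83076923076922 65.0
scene cap 376.12307692307695 207.95384615384614 65.0
side cap 260.32 174.42666666666668 75.0
side cap 260.67123287671234 176.54794520547946 73.0
```

View pics/pull3.png

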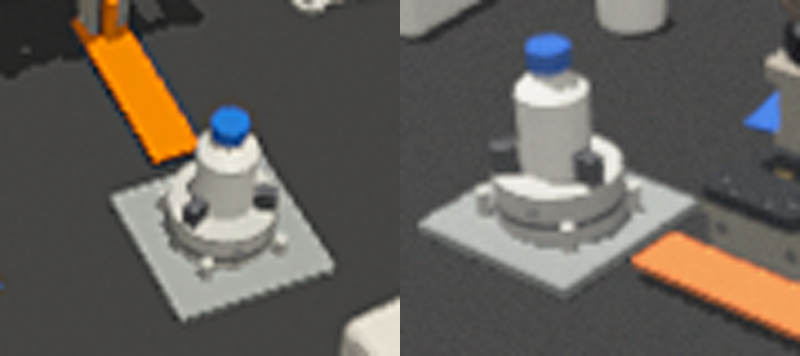

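The plate is out, and the chuck stands level and lower on its seat between the pins (cap at about (547,55) in the side half). I lift, turn parallel to the mat and carry the plate over.

```bash
python3 -m creep '[0,0,-0.05,0,0,0, 0,0,-0.05,0,0,0, 0,0,-0.05,0,0,0, 0,0,0,0,0,-0.061, 0,0,0,0,0,-0.061, 0,0.06,0,0,0,0, -0.002,0.12,0,0,0,0, -0.002,0.12,0,0,0,0, -0.002,0.12,0,0,0,0, -0.002,0.12,0,0,0,0]'
python3 -m creep '[-0.002,0.12,0,0,0,0, -0.002,0.12,0,0,0,0, -0.002,0.12,0,0,0,0, 0,0.08,0,0,0,0, 0,0,0,0,0,0, 0,0,0,0,0,0]'
python3 - <<'E'
from workcell import ctrl
from fit import *
d={n:ctrl.get_image(n) for n in("scene","side","wrist")}
a=d["side"]["img"][120:270,270:470];b=d["wrist"]["img"][0:260,180:480]
cv2.imwrite("pics/over.png",np.hstack([cv2.resize(q,(400,300),interpolation=cv2.INTER_CUBIC) for q in(a,b)])[:,:,::-1])
s=ctrl.state();print(s["position"],s["eef_rot"],s["force"])
E
```

```text
time_s: 9.72
position: [0.4413, 0.1248, 0.0907]
eef_rot: [180.0, -0.0, 3.5]
force: [0.3, -0.0, -1.2]
gripper_width: 0.0099
grasp_force: 30.0
time_s: 10.48
position: [0.4476, -0.0049, 0.0903]
eef_rot: [-180.0, 0.0, 3.6]
force: [0.7, 0.3, -0.2]
gripper_width: 0.0103
grasp_force: 30.0
[ 0.44771419 -0.00432596  0.09018679] [-1.79992934e+02  1.14224748e-02  3.69038651e+00] [-0.00657012 -0.17455843  0.50340145]
```

View pics/over.png

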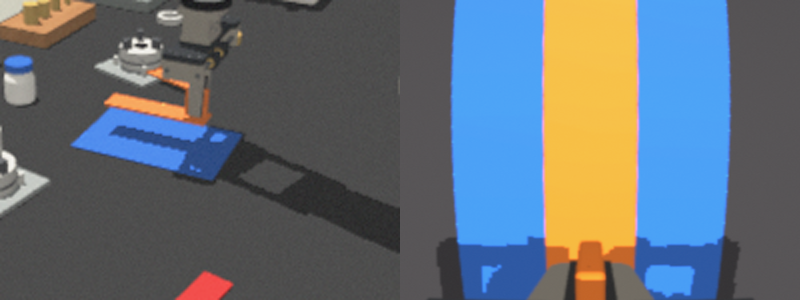

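The plate is level, centred across the mat and parallel to it. I lower it.

```bash
python3 -m creep '[0,0,0.05,0,0,0, 0,0,0.05,0,0,0, 0,0,0.04,0,0,0, 0,0,0.02,0,0,0, 0,0,0,0,0,0, 0,0,0,0,0,0]'
python3 -m creep '[0,0,0.005,0,0,0, 0,0,0,0,0,0, 0,0,0,0,0,0]'
```

```text
time_s: 11.38
position: [0.4484, -0.0051, 0.0426]
eef_rot: [180.0, -0.0, 3.6]
force: [0.5, 0.5, -1.2]
gripper_width: 0.0098
grasp_force: 30.0
time_s: 11.75
position: [0.448, -0.005, 0.0408]
eef_rot: [180.0, -0.0, 3.7]
force: [0.2, 0.0, -0.7]
gripper_width: 0.0098
grasp_force: 30.0
```

```bash
python3 -m creep '[0,0,0.003,0,0,0, 0,0,0,0,0,0, 0,0,0,0,0,0]'
python3 -m creep '[0,0,0.002,0,0,0, 0,0,0,0,0,0, 0,0,0,0,0,0]'
```

```text
time_s: 12.12
position: [0.448, -0.005, 0.0399]
eef_rot: [180.0, -0.0, 3.6]
force: [0.7, 0.1, -0.2]
gripper_width: 0.0097
grasp_force: 30.0
time_s: 12.5
position: [0.4481, -0.005, 0.0398]
eef_rot: [180.0, -0.0, 3.7]
force: [-3.0, 0.3, 5.6]
gripper_width: 0.01
grasp_force: 30.0
```

Contact shows as 5.6 N upward. I release and withdraw.

```bash
python3 -m creep '[0,0,0,0,0,0, 0,0,0,0,0,0, 0,0,0,0,0,0, 0,0,0,0,0,0, 0,0,0,0,0,0, 0,0,0,0,0,0]' 0
python3 -m creep '[0,0,-0.05,0,0,0, 0,0,-0.1,0,0,0, 0,0,-0.15,0,0,0, 0,0,-0.15,0,0,0, 0,0,-0.1,0,0,0, -0.05,0,0,0,0,0, 0,0,0,0,0,0, 0,0,0,0,0,0]'
python3 - <<'E'
from workcell import ctrl
from fit import *
d={n:ctrl.get_image(n) for n in("scene","side","wrist")}
w=d["wrist"];w["fish"]=1
cv2.imwrite("pics/end.png",cv2.resize(np.hstack([d["side"]["img"][100:300,210:410],d["scene"]["img"][180:330,210:410].repeat(1,0) if 0 else cv2.resize(d["scene"]["img"][170:330,205:405],(200,200))]),(800,400),interpolation=cv2.INTER_CUBIC)[:,:,::-1])
P=[box(-.02,.15,-.02,.02,.004,.010),box(-.018,.018,-.005,.005,.010,.058)]
s=fit([(d["side"],(290,150,400,215))],P,[],[.4472,-.0055,.064],"orange",True);print(s.x,s.fun)
E
```

```text
time_s: 13.25
position: [0.4479, -0.005, 0.0392]
eef_rot: [-180.0, -0.0, 3.6]
force: [-0.4, 0.1, 0.1]
gripper_width: 0.046
grasp_force: 0.0
time_s: 14.25
position: [0.4331, -0.0059, 0.2043]
eef_rot: [-180.0, -0.0, 3.6]
force: [0.0, 0.2, 1.1]
gripper_width: 0.0457
grasp_force: 0.0
[ 0.45176175 -0.00900028  0.09235231] 0.4750586748123169
```

View pics/end.png

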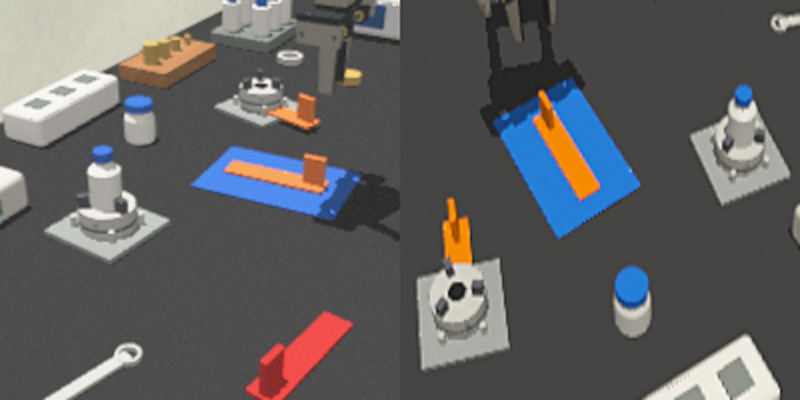

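The plate lies flat in the middle of the mat, the bottle chuck stands upright on its seat, and the other chuck is untouched. The gripper is clear, so I hand in.

```bash
python3 -c "
from workcell import ctrl
print(ctrl.finish_job())"
```

```text
the job is handed in; nothing more can be done
None
```

The orange plate is out and flat on the blue mat, the bottle chuck is upright on its seat (it leaned briefly as its far edge came off the plate), the other chuck was left alone, and the job is handed in at about 14.5 s.

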